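Load the tube rack into the sample loader

TASK

Load the rack of blood tubes into the sample loader: push it square in front of the loader's mouth, then slide it up the ramp and over the lip until it lies flat in the bed, and on until it sits fully home against the cushioned stop under the hood. That stop is clamped anywhere along its slot and is out of sight, so feel for it and press the rack home gently, never ramming the stop with 15 N or more. Keep all six tubes standing in the rack and leave everything else where it is.

Things in the scene. Friction and masses are not known exactly. Their poses are not given: they have to be found in the camera images.
- tube_rack: white moulded rack with six blood tubes, 181 x 136 x 34 mm, 0.43 kg in all (+-15 %), on the worktop in front of the loader's mouth, 14 to 45 mm nearer the robot than the loader's middle line, turned up to 0.15 rad. Origin: centre of its underside; x along its length to the loader, z up. Tubes stand at x -33 to +11 mm, y +-33 mm, caps 81 mm above its underside. Too wide to grip: push its upright walls.
- rack_centre (a point): centre of the rack, 17 mm above its underside
- rack_rear (a point): middle of the rack's rear end wall (outer face, 136 mm wide, 34 mm high), to be pushed towards the loader: one point lets it swing, two spread fingertips keep it square. On the lip the rack noses up by up to 0.2 rad, then tips level: its rear rises some 20 mm and at the end drops 6 mm into the bed. Fingertips 25 mm above the worktop stay on this wall all the way; their grip may hinder the tipping (25 N for a moment).
- loader: the sample loader, fixed to the worktop: a straight channel with a ramp at its mouth and a white hood at its far end. Origin: on the worktop under the middle of the lip; x is the loading direction (roughly -y of the world), y across it, away from the robot, z up. Guide rails, 30 mm high, leave a channel 140 mm wide (y = +-70 mm) for the 136 mm wide rack.
- loader_lip (a point): middle of the top of the loader's lip, 16 mm above the worktop. The ramp rises evenly to it from height 0 at x = -85 mm (loader frame); its crest spans x = -4 to +4 mm, then drops to the level bed, 10 mm high, which runs on under the hood.
- loader_mouth (a point): middle of the loader's mouth on the worktop, at x = -122 mm (loader frame): flared lead-ins, 28 mm high, narrow from about +-88 mm here to the channel's +-70 mm at x = -85 mm
- loader_hood (a point): middle of the lower edge of the hood's opening, x = 170 mm and 56 mm above the worktop. The hood reaches to x = 262 mm, its top 66 mm high; the rack's front end goes under it, the tubes stay in front of it.
- back_stop: rail of the back stop, fixed in the loader under the hood; same frame as the loader, its pose tells nothing of the stop's setting. The stop clamped on it has a weak presence pin (5 mm proud of the pad, 0.3 N at first touch, 0.6 N when flush with the pad: too weak to feel or to push the rack back) and a cushioned pad behind, which yields 1 mm for each 4 N, 8 mm at most.
- stop_slot (a point): middle of the range of the stop pad's face, x = 213.5 mm in the loader frame: the true face is at a setting up to 17.5 mm before or behind this, different each time and not reported, so that the seated rack's origin lies at x = 105 to 141 mm. Sliding in the bed alone takes about 2 to 3.5 N; a push that rises by 4 N more, and goes on rising, is the stop.
- tube_a: blood tube with purple cap, 13 mm thick, 78 mm tall, standing loose in the rack; origin at the centre of its foot, z up its axis
- tube_b: blood tube with purple cap, 13 mm thick, 78 mm tall, standing loose in the rack; origin at the centre of its foot, z up its axis
- tube_c: blood tube with red cap, 13 mm thick, 78 mm tall, standing loose in the rack; origin at the centre of its foot, z up its axis
- tube_d: blood tube with purple cap, 13 mm thick, 78 mm tall, standing loose in the rack; origin at the centre of its foot, z up its axis
- tube_e: blood tube with red cap, 13 mm thick, 78 mm tall, standing loose in the rack; origin at the centre of its foot, z up its axis
- tube_f: blood tube with purple cap, 13 mm thick, 78 mm tall, standing loose in the rack; origin at the centre of its foot, z up its axis
- tape_roll: bystander: flat roll of white paper tape, 52 x 54 x 13 mm, lying behind the loader; origin at the centre of its underside
- adapter: bystander: white funnel-shaped adapter, 45 mm, standing behind the loader; origin at the centre of its underside
- marker: bystander: black marker pen, 140 mm long, lying at the front edge of the worktop; origin at the centre of its underside

How it is judged:
By the outcome, as a careful person would: the job done as asked, in the order asked, and still so for the second after the job is handed in, with the robot touching nothing.
It also fails if it takes over 64 s, if anything falls off the work surface, if the arm or the gripper's body presses on something with over 40 N, if the wrist force passes 120 N, or if a joint passes its speed limit or range.

ROBOT

A 6-joint arm with a two-finger parallel gripper is mounted at the origin on a cart in front of the work surface, level with it; the furniture and walls round the work are solid. World frame = base frame: x ahead of the robot, y to its left, z up, the work surface at z = 0. Lengths are in m, angles in degrees, forces in N, time in s.
With the tool pointing down it reaches from about 0.4 to 0.825 m from the base axis. Payload 7 kg.
Tool frame: the origin (TCP) lies midway between the tips of the shut fingers; the grasp point (between the pads) lies 19 mm behind it; x points along the fingers, z is the direction in which the jaws open and shut, and the axes are right-handed (so a half turn about x gives the same grasp; the last joint's range is limited). The gripper opens to 88 mm and grips with 3 to 60 N. Pads are 19 mm wide; open, the fingers measure 130 mm over their backs; the gripper's body (78 mm by 193 mm) begins 47 mm behind the grasp point.
Start: joints at [-47.722, 20.546, 0.682, 0, -70.136, -16.507], TCP at [0.293, -0.608, 0.227] pointing down, gripper open.
Joint ranges: [-176.03, 176.03], [-82.01, 121.73], [-58.28, 71.71], [-173.87, 95.51], [-174.79, -0.11], [-173.66, 173.66]. Speed limits (degrees/s): [136.94, 136.94, 172.46, 180, 180, 180].

INTERFACE

Orientations are given as [roll, pitch, yaw] about the fixed x, y, z axes, in that order (R = Rz(yaw) Ry(pitch) Rx(roll)).
In Python, from plant import get_state, capture, close_job gives the robot as it stands.
- The arm moves only by the tool play_rows, never from a script. Its argument "series" is one flat list of numbers, 4 for each row, row after row: the shift along the tool's x, y, z in m, then the turn about the tool's x in rad. In form: [tx, ty, tz, spin, tx, ty, tz, spin, ...]. A call has exactly 5 rows; each row shifts and turns the commanded pose from where the row before left it, along the tool's axes as they then stand; what a row does not reach is not made up. A row lasts 1/12 s, in which the tool goes at most 41.7 mm and 7.16 degrees, less where a joint would pass 70% of its speed; a pose out of reach is approached as far as the arm can. A call is refused whole if a number of a shift passes 0.0417 or a number of a turn 0.125, either way. A call with a gripper value outside its range is refused whole. "jaw" is the opening in per cent of the stroke, from 0 (shut) to 100 (fully open), set as the call begins (left out, the last holds). The fingers move at their own pace and stop on an object; "squeeze" is the grip in N (left out, the last holds). Time passes only in rows, so rows that do not move let the fingers close, or fill a call up. It gives the time, the measured TCP pose, the force and the opening at its end, in the units of the state.
- get_state(): the state, without advancing time (a new reading comes with each control period).
- capture(name): name is "scene" or "top" or "wrist"; returns a dict with "img" (400x640x3 uint8, blue, green, red), "K" (3x3 intrinsics, pixels), "world_from_camera" (4x4, takes a point from camera to world coordinates). Camera axes: x right, y down, z forward; pixel columns grow to the right and rows downward; lengths in m; the calibration is good to about 2 mm. A picture is of the moment at which its call begins. There is no depth.
- close_job(): hands the job in, once; it reports no verdict.
The state is a dict: "time_s": time; "joints": joint angles; "qd": joint speeds; "joint_torque": joint torques, N m; "tcp_pos": TCP position; "eef_rot": TCP orientation; "contact_force": force on the tool from outside, world axes, zero at the start; "moment": the same for the moment, N m; "gripper_width": finger opening in m.
Only numpy, scipy, OpenCV 4.12 (cv2) and the standard library are available. Lean on these libraries where they do the work, as an engineer would, in place of code of your own. Each camera call takes 0.05 s, during which the arm holds its last target.

## Working session

There is one attempt and no reset: what is moved stays moved. The work goes in short steps, Python scripts to look and compute and a tool call to move; the robot and the scene stay as the last step left them, time stands still between calls to the robot, and variables do not carry over. Pictures are saved under pics/ and viewed, and the job is handed in when it is done.

Besides the shell and the picture viewer there is one more tool, called as name(argument=value, ...) on one line, values as JSON. play_rows: Moves the arm, as the interface text tells. Its arguments: {"type":"object","properties":{"series":{"type":"array","items":{"type":"number"}},"jaw":{"type":"number"},"squeeze":{"type":"number"}},"required":["series"]}

```bash
mkdir -p pics; ls; python3 - <<'E'
from plant import get_state,capture
import cv2,json,numpy as np
for n in ["scene","top","wrist"]:
    c=capture(n);cv2.imwrite(f"pics/{n}0.png",c["img"]);np.savez(f"{n}0.npz",**c)
    print(n,np.round(c["K"],1).tolist(),np.round(c["world_from_camera"],3).tolist())
s=get_state();print(s)
E
```

```text
pics
scene [[391.6, 0.0, 312.2], [0.0, 391.6, 197.9], [0.0, 0.0, 1.0]] [[0.873, -0.302, 0.383, 0.224], [-0.487, -0.573, 0.659, -0.522], [0.02, -0.762, -0.647, 0.671], [0.0, 0.0, 0.0, 1.0]]
top [[494.7, 0.0, 313.5], [0.0, 494.7, 200.9], [0.0, 0.0, 1.0]] [[0.01, -0.991, 0.134, 0.359], [-1.0, -0.012, -0.012, 0.126], [0.013, -0.133, -0.991, 1.611], [0.0, 0.0, 0.0, 1.0]]
wrist [[286.6, 0.0, 317.7], [0.0, 286.6, 198.1], [0.0, 0.0, 1.0]] [[-0.435, 0.872, 0.225, 0.234], [0.9, 0.421, 0.11, -0.636], [0.001, 0.251, -0.968, 0.385], [0.0, 0.0, 0.0, 1.0]]
{'time_s': 0.15, 'joints': array([-4.77228453e+01,  2.05813950e+01,  6.45631191e-01, -1.35830470e-02,
       -7.01349100e+01, -1.65058113e+01]), 'qd': array([ 0.00421207, -0.13288438,  0.20028828,  0.00371032,  0.08085744,
       -0.01624266]), 'joint_torque': array([-2.07620309e-03, -5.83275211e+01,  2.93288845e+01,  7.00114489e+00,
        8.75620754e-03, -1.30670487e-04]), 'tcp_pos': array([ 0.29327835, -0.6075539 ,  0.22584664]), 'eef_rot': array([  6.26437198,  89.92818142, 122.03109193]), 'contact_force': array([0.4484275 , 0.64681012, 0.10304716]), 'moment': array([0.00828984, 0.02249067, 0.01545468]), 'gripper_width': 0.08794939140529479}
```

View pics/top0.png

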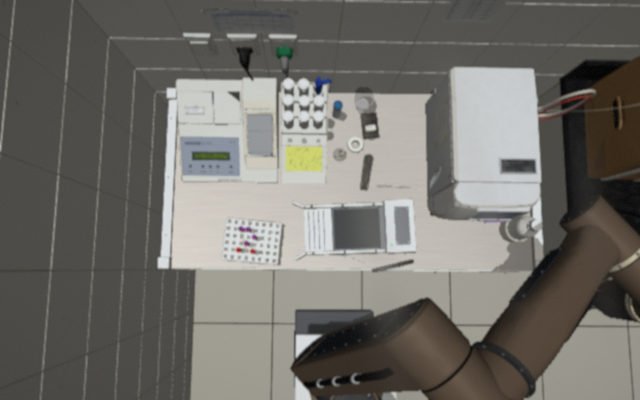

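View pics/scene0.png

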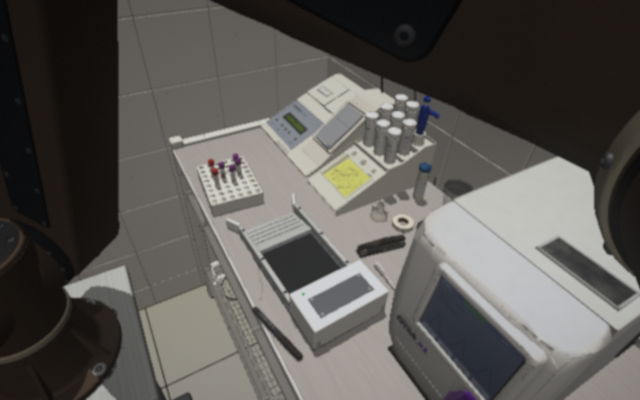

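View pics/wrist0.png

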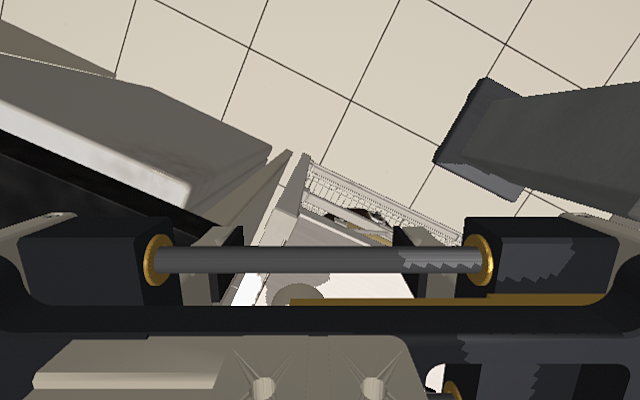

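```bash
python3 - <<'E'
import cv2
a=cv2.imread("pics/top0.png")[185:285,205:435];cv2.imwrite("pics/t1.png",cv2.resize(a,None,fx=3.47,fy=3.47,interpolation=cv2.INTER_CUBIC)[:, :])
a=cv2.imread("pics/scene0.png")[140:360,170:400];cv2.imwrite("pics/s1.png",cv2.resize(a,None,fx=2.7,fy=2.7,interpolation=cv2.INTER_CUBIC))
E
```

```text
(no output)
```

View pics/t1.png

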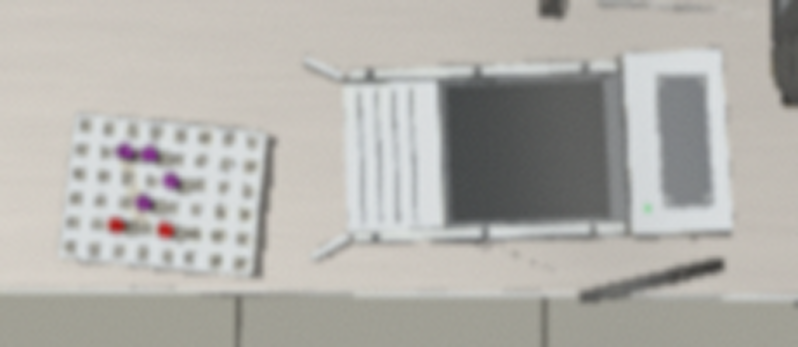

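View pics/s1.png

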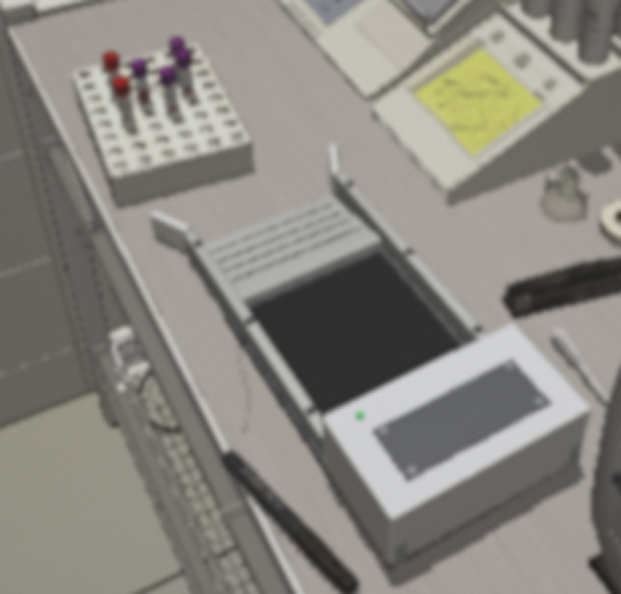

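```bash
cat > h.py <<'E'
import numpy as np,cv2
from scipy.optimize import least_squares
def cam(f):
    c=np.load(f); return c["img"],c["K"],c["world_from_camera"]
def proj(P,K,T):
    P=np.atleast_2d(P);p=(P-T[:3,3])@T[:3,:3];q=p@K.T;return q[:,:2]/q[:,2:]
def tf(pose,P): # pose x,y,yaw(of local x axis), local in m
    P=np.atleast_2d(P).astype(float);c,s=np.cos(pose[2]),np.sin(pose[2])
    o=P.copy();o[:,0]=pose[0]+c*P[:,0]-s*P[:,1];o[:,1]=pose[1]+s*P[:,0]+c*P[:,1];return o
def fit(obs,x0):
    def r(x):
        return np.concatenate([((proj(tf(x,np.array(L)/1000),K,T)-np.array(px))).ravel() for L,px,K,T in obs])
    s=least_squares(r,x0,loss="soft_l1");return s.x,r(s.x).reshape(-1,2)
E
python3 - <<'E'
from h import *
it,Kt,Tt=cam("top0.npz");isc,Ks,Ts=cam("scene0.npz")
t=lambda a:np.array(a)/3.47+[205,185]
s=lambda a:np.array(a)/2.7+[170,140]
R=[(-90.5,68,34),(90.5,68,34),(90.5,-68,34),(-90.5,-68,34)]
obs=[(R,t([(78,113),(266,132),(252,275),(60,260)]),Kt,Tt),(R+[(90.5,-68,0),(90.5,68,0)],s([(195,47),(250,143),(113,178),(75,75),(120,203),(252,170)]),Ks,Ts)]
rk,res=fit(obs,[.4,.35,-np.pi/2]);print("rack",rk,np.round(res,1).tolist())
L=[(4,70,16),(4,-70,16),(-85,70,0),(-85,-70,0)]
obs=[(L,t([(443,82),(443,222),(343,82),(350,233)]),Kt,Tt),([(4,70,16),(4,-70,16),(-85,-70,0)],s([(380,243),(247,303),(203,248)]),Ks,Ts)]
ld,res=fit(obs,[.4,.1,-np.pi/2]);print("loader",ld,np.round(res,1).tolist())
for nm,img,K,T,cr,f in(("top",it,Kt,Tt,(205,185,230,100),3.47),("scene",isc,Ks,Ts,(170,140,230,220),2.7)):
    x,y,w,h=cr;a=cv2.resize(img[y:y+h,x:x+w],None,fx=f,fy=f,interpolation=cv2.INTER_CUBIC)
    def line(pose,pts,col):
        p=(proj(tf(pose,np.array(pts)/1000),K,T)-[x,y]+.5)*f-.5
        cv2.polylines(a,[np.round(p).astype(int)],True,col,1)
    line(rk,R,(0,0,255));line(rk,[(p[0],p[1],0) for p in R],(0,128,255))
    line(ld,[(-85,70,0),(-85,-70,0),(4,-70,16),(4,70,16)],(0,255,0))
    line(ld,[(170,70,66),(170,-70,66),(262,-70,66),(262,70,66)],(255,0,0))
    line(ld,[(-122,88,28),(-85,70,28),(170,70,30),(170,-70,30),(-85,-70,28),(-122,-88,28)],(255,0,255))
    cv2.imwrite(f"pics/{nm}_fit.png",a)
d=tf([0,0,-ld[2]],np.append(rk[:2]-ld[:2],0))[0]*1000;print("rack in loader",d,rk[2]-ld[2])
E
```

```text
rack [ 0.44140571  0.29881868 -1.64804171] [[-0.8, -0.5], [1.4, -1.0], [1.4, 0.5], [-0.4, -0.2], [0.3, -1.9], [1.0, -0.5], [-1.3, 0.7], [-3.0, -1.3], [-1.9, 1.6], [1.1, -0.4]]
loader [ 0.48537661  0.04695415 -1.52682865] [[-0.6, -1.9], [1.1, 1.0], [0.9, -0.5], [0.2, -1.1], [1.1, -0.8], [-3.4, -0.3], [-2.9, 0.4]]
rack in loader [-253.55380035  -32.85807685    0.        ] -0.12121305738627242
```

View pics/top_fit.png

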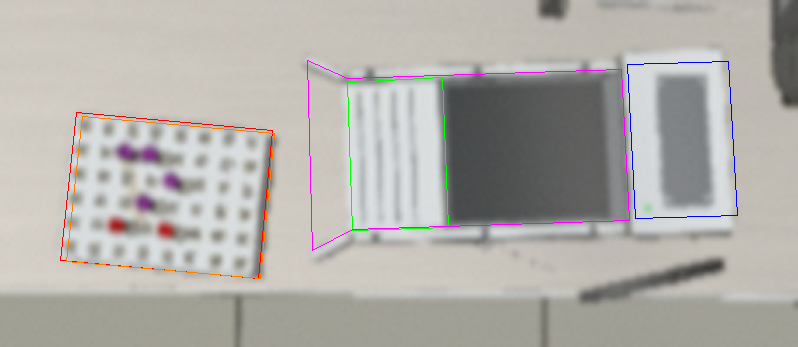

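View pics/scene_fit.png

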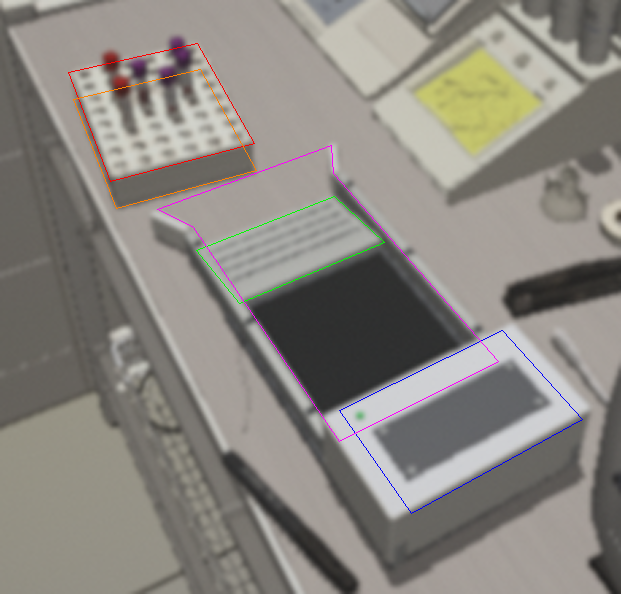

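```bash
python3 - <<'E'
from h import *
it,Kt,Tt=cam("top0.npz");isc,Ks,Ts=cam("scene0.npz")
def ray(K,T,uv,z):
    d=T[:3,:3]@np.linalg.solve(K,[*uv,1]);return np.round(T[:3,3]+d*(z-T[2,3])/d[2],3)
for uv in [(428,205),(443,217),(540,212),(428,100),(165,265),(540,268)]:
    print("top",uv,[ray(Kt,Tt,uv,z).tolist() for z in(0,.2,.4)])
for uv in [(385,345),(397,300),(427,215)]:
    print("scene",uv,[ray(Ks,Ts,uv,z).tolist() for z in(0,.2,.4)])
t=lambda a:(np.array(a)+.5)/3.47+[204.5,184.5]
s=lambda a:(np.array(a)+.5)/2.7+[169.5,139.5]
R=[(-90.5,68,34),(90.5,68,34),(90.5,-68,34),(-90.5,-68,34)]
ot=[(R,t([(78,113),(268,132),(254,276),(60,260)]),Kt,Tt)]
os=[(R+[(90.5,-68,0),(90.5,68,0)],s([(195,47),(250,143),(113,178),(75,75),(120,203),(252,170)]),Ks,Ts)]
L=[(4,70,16),(4,-70,16),(-85,70,0),(-85,-70,0),(170,83,66),(262,83,66),(262,-83,66),(170,-83,66)]
lt=[(L,t([(443,82),(443,222),(343,82),(350,233),(622,51),(722,48),(732,232),(630,235)]),Kt,Tt)]
ls=[([(4,70,16),(4,-70,16),(-85,-70,0),(170,-83,66),(170,83,66),(262,83,66),(262,-83,66)],s([(380,243),(247,303),(203,248),(325,415),(512,322),(590,408),(398,515)]),Ks,Ts)]
for n,o,x0 in(("rt",ot,[.4,.3,-1.57]),("rs",os,[.4,.3,-1.57]),("r",ot+os,[.4,.3,-1.57]),("lt",lt,[.4,0,-1.57]),("ls",ls,[.4,0,-1.57]),("l",lt+ls,[.4,0,-1.57])):
    x,r=fit(o,x0);print(n,np.round(x,4),np.round(r,1).tolist())
E
```

```text
top (428, 205) [[0.567, -0.271, 0.0], [0.541, -0.222, 0.2], [0.515, -0.172, 0.4]]
top (443, 217) [[0.528, -0.319, 0.0], [0.507, -0.264, 0.2], [0.486, -0.209, 0.4]]
top (540, 212) [[0.548, -0.641, 0.0], [0.524, -0.546, 0.2], [0.501, -0.45, 0.4]]
top (428, 100) [[0.926, -0.278, 0.0], [0.855, -0.228, 0.2], [0.785, -0.178, 0.4]]
top (165, 265) [[0.362, 0.582, 0.0], [0.362, 0.525, 0.2], [0.361, 0.469, 0.4]]
top (540, 268) [[0.365, -0.631, 0.0], [0.364, -0.537, 0.2], [0.363, -0.443, 0.4]]
scene (385, 345) [[0.536, -0.267, 0.0], [0.443, -0.343, 0.2], [0.35, -0.419, 0.4]]
scene (397, 300) [[0.618, -0.2, 0.0], [0.5, -0.296, 0.2], [0.383, -0.392, 0.4]]
scene (427, 215) [[0.847, -0.033, 0.0], [0.661, -0.179, 0.2], [0.476, -0.325, 0.4]]
rt [ 0.4412  0.3002 -1.6524] [[-0.8, -0.2], [0.8, -0.5], [0.6, 0.7], [-0.6, 0.1]]
rs [ 0.4423  0.2993 -1.6478] [[0.9, -1.7], [1.6, -0.4], [-0.7, 0.8], [-2.5, -1.2], [-1.3, 1.7], [1.6, -0.3]]
r [ 0.4417  0.2999 -1.6494] [[-0.8, -0.3], [0.9, -0.8], [0.8, 0.5], [-0.4, -0.0], [0.7, -1.8], [1.3, -0.4], [-1.0, 0.7], [-2.7, -1.3], [-1.6, 1.6], [1.3, -0.3]]
lt [ 0.4842  0.051  -1.5297] [[-1.4, -1.2], [0.1, 1.7], [0.0, 0.2], [-0.7, -0.5], [0.1, 0.2], [0.3, 0.2], [0.5, -0.1], [0.5, -0.1]]
ls [ 0.4875  0.0485 -1.5256] [[1.8, -1.2], [-2.5, -0.8], [-2.0, 0.1], [-0.3, 0.0], [2.0, -0.6], [2.8, -0.2], [-0.8, 1.6]]
l [ 0.4852  0.0499 -1.5264] [[-1.2, -1.5], [0.5, 1.4], [0.3, -0.1], [-0.3, -0.7], [0.3, -0.3], [0.5, -0.4], [0.9, -0.7], [0.9, -0.6], [0.7, -1.3], [-3.7, -0.9], [-3.1, -0.0], [-1.8, -0.0], [0.6, -0.6], [1.3, -0.2], [-2.5, 1.6]]
```

play_rows(series=[0,0,0,0.1,0,0,0,0.1,0,0,0,0.1,0,0,0,0.107,0,0,0,0], jaw=65)

```text
time_s: 0.57
tcp_pos: [0.2933, -0.6077, 0.2261]
eef_rot: [29.1, 90.0, 121.3]
contact_force: [-0.3, -0.3, -0.4]
gripper_width: 0.0606
```

play_rows(series=[0,0,0.03,0,0,0,0.04,0,0,0,0.04,0,0,0,0.04,0,0,0,0.04,0])

```text
time_s: 0.98
tcp_pos: [0.2847, -0.4164, 0.2261]
eef_rot: [46.2, 90.0, 138.8]
contact_force: [1.1, 0.6, 0.7]
gripper_width: 0.0567
```

play_rows(series=[0,0,0.04,0,0,-0.015,0.04,0,0,-0.02,0.03,0,0,-0.03,0.03,0,0,-0.03,0.03,0])

```text
time_s: 1.4
tcp_pos: [0.3719, -0.2445, 0.2273]
eef_rot: [-101.4, 89.9, -8.7]
contact_force: [0.5, -0.9, -0.3]
gripper_width: 0.057
```

Target near (0.345, 0.30).

play_rows(series=[0,-0.025,0.04,0,0,-0.02,0.04,0,0,-0.01,0.04,0,0,-0.005,0.04,0,0,0,0.04,0])

```text
time_s: 1.82
tcp_pos: [0.4195, -0.0494, 0.2265]
eef_rot: [-115.6, 90.0, -22.9]
contact_force: [2.0, 1.0, 0.6]
gripper_width: 0.0569
```

play_rows(series=[0,0,0.04,0,0,0,0.04,0,0,0.01,0.04,0,0,0.02,0.04,0,0,0.02,0.04,0])

```text
time_s: 2.23
tcp_pos: [0.3624, 0.1425, 0.2266]
eef_rot: [-35.2, 90.0, 57.5]
contact_force: [0.4, 1.0, 0.2]
gripper_width: 0.0573
```

play_rows(series=[0,0.02,0.04,0,0,0,0.04,0,0,0,0.04,0,0,0,0,0,0,0,0,0])

```text
time_s: 2.65
tcp_pos: [0.3393, 0.259, 0.2262]
eef_rot: [147.7, 89.9, -119.4]
contact_force: [-0.5, 0.1, -0.9]
gripper_width: 0.0571
```

play_rows(series=[0,0,0.02,0,0,0,0.021,0,0.04,0,0,0,0.04,0,0,0,0.04,0,0,0])

```text
time_s: 3.07
tcp_pos: [0.3385, 0.2992, 0.1058]
eef_rot: [-25.2, 89.8, 67.3]
contact_force: [0.5, 1.3, -1.0]
gripper_width: 0.057
```

play_rows(series=[0.04,0,0,0,0.03,0,0,0,0.015,0,0,0,0,0,0,0,0,0,0,0])

```text
time_s: 3.48
tcp_pos: [0.3383, 0.298, 0.0211]
eef_rot: [159.1, 89.9, -108.4]
contact_force: [-0.4, -0.0, -0.1]
gripper_width: 0.0566
```

```bash
python3 - <<'E'
from plant import get_state,capture
import cv2,numpy as np
ims=[]
for n,cr in(("top",(205,185,230,130)),("scene",(140,120,230,130))):
    c=capture(n);x,y,w,h=cr;np.savez(f"{n}1.npz",**c)
    ims.append(cv2.resize(c["img"][y:y+h,x:x+w],(600,339),interpolation=cv2.INTER_CUBIC)[:295])
cv2.imwrite("pics/a1.png",np.vstack(ims))
s=get_state();print(s["tcp_pos"],s["eef_rot"],s["contact_force"],s["joints"])
E
```

```text
[0.33874795 0.29932335 0.02269244] [-33.00651553  89.89180317  59.47334008] [-0.10051861 -0.61448773  0.75905384] [ 6.65827079e+01  1.40052344e+01 -4.14432809e+01  2.36753566e-02
 -3.44441220e+01 -1.54122364e+02]
```

View pics/a1.png

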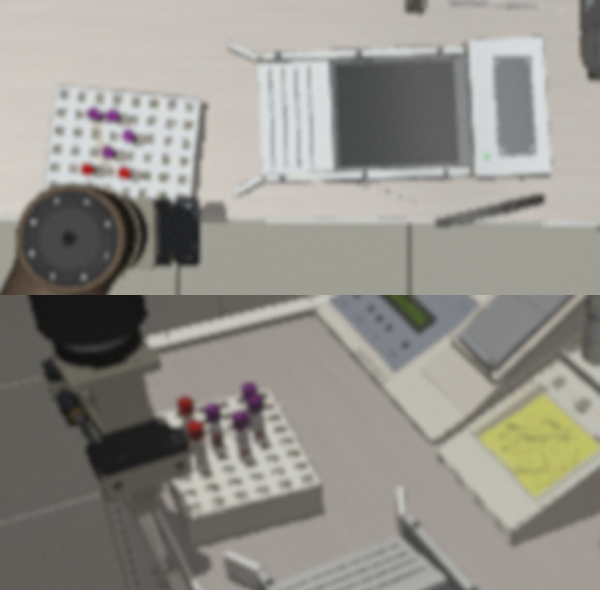

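play_rows(series=[-0.004,-0.003,0,0,0,-0.003,0,0,0,-0.004,0,0,0,-0.004,0,0,0,-0.004,0,0])

```text
time_s: 4.0
tcp_pos: [0.3567, 0.2993, 0.026]
eef_rot: [-27.0, 89.9, 65.4]
contact_force: [0.6, -0.6, 0.3]
gripper_width: 0.0566
```

play_rows(series=[0,-0.004,0,0,0,-0.004,0,0,0,-0.004,0,0,0,-0.004,0,0,0,-0.004,0,0])

```text
time_s: 4.42
tcp_pos: [0.3762, 0.2995, 0.0253]
eef_rot: [145.2, 89.9, -122.3]
contact_force: [-1.7, -0.3, 1.4]
gripper_width: 0.0567
```

play_rows(series=[0,-0.004,0,0,0,-0.003,0,0,0,-0.003,0,0,0,-0.002,0,0,0,0,0,0])

```text
time_s: 4.83
tcp_pos: [0.3887, 0.3007, 0.0256]
eef_rot: [-46.3, 90.0, 46.1]
contact_force: [0.9, -0.2, 0.0]
gripper_width: 0.0567
```

```bash
cat > look.py <<'E'
from plant import get_state,capture
import cv2,numpy as np,sys
i=sys.argv[1]
ims=[]
for n,cr in(("top",(205,185,230,113)),("scene",(140,120,230,113))):
    c=capture(n);x,y,w,h=cr;np.savez(f"{n}{i}.npz",**c)
    ims.append(cv2.resize(c["img"][y:y+h,x:x+w],(600,295),interpolation=cv2.INTER_CUBIC))
cv2.imwrite(f"pics/a{i}.png",np.vstack(ims))
s=get_state();print(s["time_s"],s["tcp_pos"],s["eef_rot"][2]-s["eef_rot"][0],s["contact_force"],s["joints"].round(1))
E
python3 look.py 2
```

```text
4.9333 [0.38852759 0.30088851 0.02574418] 92.46665009490937 [ 0.22160117 -0.96598794  1.12144926] [  60.7   16.8  -36.4    0.   -36.8 -148.3]
```

View pics/a2.png

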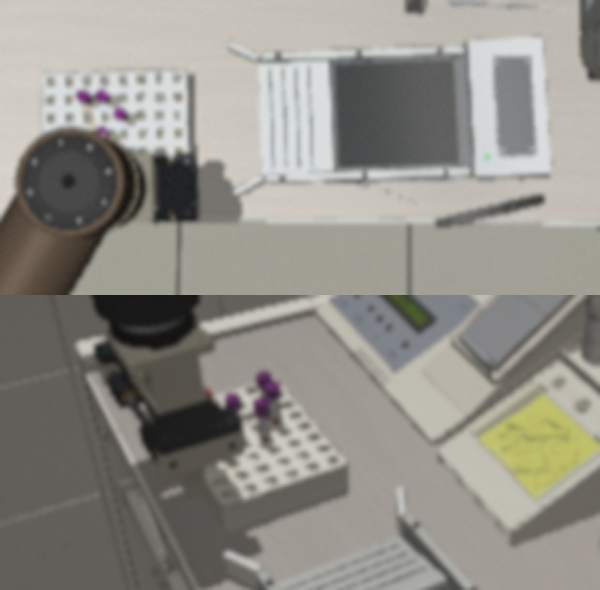

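```bash
python3 - <<'E'
from h import *
i,K,T=cam("top2.npz");a=i[195:265,205:305];cv2.imwrite("pics/z2.png",cv2.resize(a,None,fx=8,fy=8,interpolation=cv2.INTER_CUBIC))
E
```

```text
(no output)
```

View pics/z2.png

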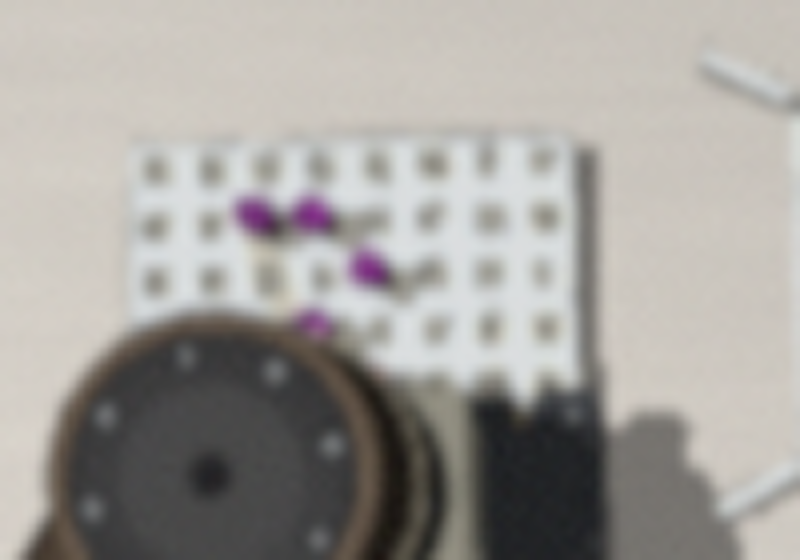

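```bash
cat >> h.py <<'E'
LD=np.array([.485,.050,-1.5275])
def ray(K,T,uv,z):
    d=T[:3,:3]@np.linalg.solve(K,[*uv,1]);return T[:3,3]+d*(z-T[2,3])/d[2]
def inl(p):
    c,s=np.cos(LD[2]),np.sin(LD[2]);d=np.asarray(p)[:2]-LD[:2];return np.round(1000*np.array([c*d[0]+s*d[1],-s*d[0]+c*d[1]]),1)
E
python3 - <<'E'
from h import *
_,K,T=cam("top2.npz")
f=lambda p:((p[0]+.5)/8+204.5,(p[1]+.5)/8+194.5)
for p in[(130,143),(575,133),(352,138)]: print(inl(ray(K,T,f(p),.034)))
# loader features: rails / hood
t=lambda a:((a[0]+.5)/3.47+204.5,(a[1]+.5)/3.47+184.5)
for p,z in[((443,82),.016),((443,222),.016),((343,82),0),((350,233),0),((622,51),.066),((630,235),.066),((722,48),.066),((732,232),.066),((305,62),.028),((316,258),.028)]: print(p,inl(ray(K,T,t(p),z)))
print(inl([.3885,.3009]))
E
```

```text
[-350.6   60.9]
[-172.8   59.3]
[-262.    60.1]
(443, 82) [ 7.6 65.1]
(443, 222) [  2.6 -65.4]
(343, 82) [-86.  70.]
(350, 233) [-83.8 -72.2]
(622, 51) [168.9  82.4]
(630, 235) [167.4 -84.4]
(722, 48) [260.4  82.3]
(732, 232) [259.3 -84.7]
(305, 62) [-120.6   86.5]
(316, 258) [-115.6  -94.8]
[-254.8  -85.5]
```

play_rows(series=[0,-0.002,0,0,0,-0.002,0,0,0,-0.002,0,0,0,-0.001,0,0,0,0,0,0])

```text
time_s: 5.35
tcp_pos: [0.3952, 0.3007, 0.0256]
eef_rot: [-51.5, 90.0, 41.0]
contact_force: [-2.9, -0.4, 1.6]
gripper_width: 0.0569
```

play_rows(series=[0,0.004,0,0,0,0.012,0,0,0,0.02,0,0,-0.02,0,0,0,-0.04,0,0,0])

```text
time_s: 5.77
tcp_pos: [0.3561, 0.2962, 0.0826]
eef_rot: [146.2, 89.5, -121.4]
contact_force: [1.5, 1.4, -0.5]
gripper_width: 0.0573
```

play_rows(series=[-0.04,0,0,0,-0.04,0,0,0,-0.02,0,0,0,0,0,0,0,0,0,0,0])

```text
time_s: 6.18
tcp_pos: [0.3588, 0.2998, 0.1869]
eef_rot: [-27.9, 89.8, 64.6]
contact_force: [-1.7, -0.9, 0.3]
gripper_width: 0.0571
```

```bash
python3 look.py 3;python3 - <<'E'
from h import *
i,K,T=cam("top3.npz");a=i[195:265,205:305];cv2.imwrite("pics/z3.png",cv2.resize(a,None,fx=8,fy=8,interpolation=cv2.INTER_CUBIC))
E
```

```text
6.2833 [0.35830515 0.29863462 0.18483933] -267.5491094129286 [ 0.52670754 -0.85241608 -0.75250306] [  64.1    2.6  -28.2   -0.   -59.3 -151.6]
```

View pics/z3.png

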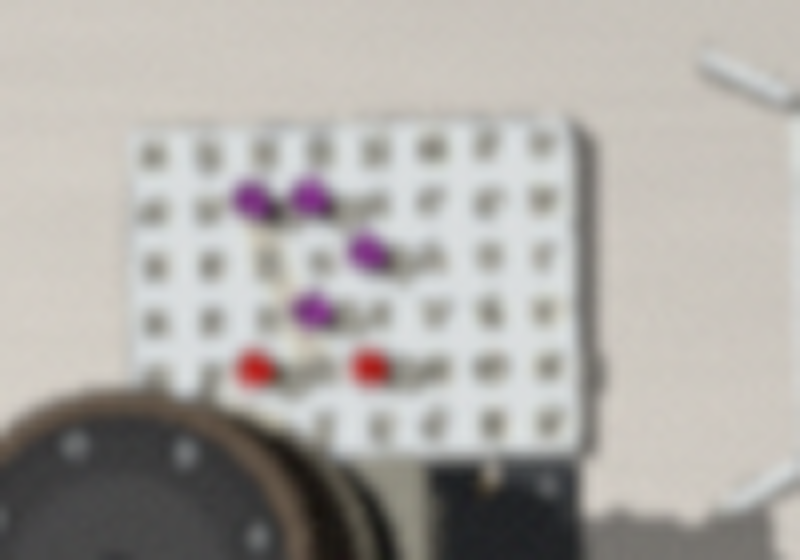

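play_rows(series=[0,0,0.035,0,0,0,0.04,0,0,0,0.04,0,0,0,0.025,0,0,0,0,-0.12])

```text
time_s: 6.7
tcp_pos: [0.3525, 0.4427, 0.183]
eef_rot: [159.9, 89.8, -100.7]
contact_force: [1.0, -0.4, 0.5]
gripper_width: 0.0572
```

play_rows(series=[0,0,0,-0.121,0,0,0,-0.121,0,0,0,-0.121,0,0,0,-0.121,0,0,0,-0.121])

```text
time_s: 7.12
tcp_pos: [0.3525, 0.4382, 0.1835]
eef_rot: [113.9, 89.8, -111.8]
contact_force: [-0.9, -0.7, 0.2]
gripper_width: 0.0574
```

play_rows(series=[0,0,0,-0.121,0,0,0,-0.121,0,0,0,-0.121,0,0,0,-0.121,0,0,0,-0.121])

```text
time_s: 7.53
tcp_pos: [0.3525, 0.4382, 0.1835]
eef_rot: [78.8, 89.8, -112.2]
contact_force: [-0.8, 0.5, 1.0]
gripper_width: 0.0568
```

play_rows(series=[0,0,0,-0.121,0,0,0,-0.121,0,0,-0.03,0,0,0,-0.04,0,0,0,-0.04,0])

```text
time_s: 7.95
tcp_pos: [0.4631, 0.4437, 0.1841]
eef_rot: [53.6, 89.9, -123.8]
contact_force: [-0.6, 1.7, 0.3]
gripper_width: 0.0567
```

play_rows(series=[0,0,0,0,0,0,0,0,0,0,0,0,0,0,0,0,0,0,0,0])

```text
time_s: 8.37
tcp_pos: [0.462, 0.4438, 0.1853]
eef_rot: [49.2, 90.0, -128.2]
contact_force: [-0.4, 0.6, 1.2]
gripper_width: 0.0568
```

```bash
python3 look.py 4;python3 -c "
from h import *
from plant import get_state
print(inl(get_state()['tcp_pos']))"
```

```text
8.4667 [0.46216229 0.44409064 0.18586857] 182.58651458282566 [0.46543345 0.78910468 0.26421986] [ 61.3  18.9  -7.2  -0.  -63.9 -58.7]
[-394.7   -5.8]
```

View pics/a4.png

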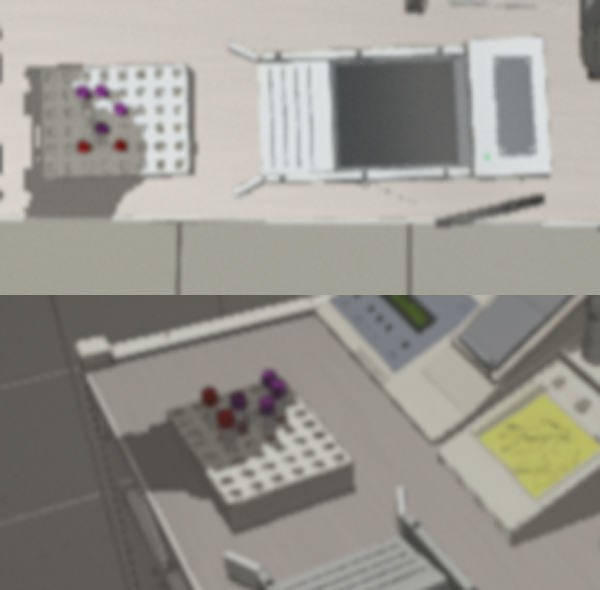

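play_rows(series=[0.02,0,-0.006,0,0.04,0,0,0,0.04,0,0,0,0.035,0,0,0,0.02,0,0,0])

```text
time_s: 8.88
tcp_pos: [0.4671, 0.4425, 0.027]
eef_rot: [46.4, 89.8, -131.1]
contact_force: [0.1, -1.1, 0.2]
gripper_width: 0.0571
```

play_rows(series=[0.005,0,0,0,0,0,0,0,0,0.005,0,0,0,0.005,0,0,0,0.005,0,0])

```text
time_s: 9.3
tcp_pos: [0.4702, 0.4297, 0.0276]
eef_rot: [-125.5, 89.8, 57.1]
contact_force: [-0.0, 0.7, -0.6]
gripper_width: 0.0571
```

play_rows(series=[0,0.004,0,0,0,0.004,0,0,0,0.004,0,0,0,0.004,0,0,0,0.004,0,0])

```text
time_s: 9.72
tcp_pos: [0.471, 0.4096, 0.0261]
eef_rot: [-122.3, 89.9, 60.2]
contact_force: [-0.4, 2.4, 1.6]
gripper_width: 0.0568
```

play_rows(series=[0,0.004,0,0,0,0.004,0,0,0,0.004,0,0,0,0.004,0,0,0,0.004,0,0])

```text
time_s: 10.13
tcp_pos: [0.4718, 0.3895, 0.026]
eef_rot: [-130.5, 89.9, 52.1]
contact_force: [-0.0, 4.2, 4.0]
gripper_width: 0.057
```

```bash
python3 look.py 5;python3 -c "
from h import *
from plant import get_state
print(inl(get_state()['tcp_pos']))"
```

```text
10.2333 [0.47148677 0.3885828  0.02568131] -177.4856492743308 [1.03266761 2.66637259 1.36209318] [ 57.8  25.8 -20.8   0.  -43.4 -55.3]
[-338.9    1.2]
```

View pics/a5.png

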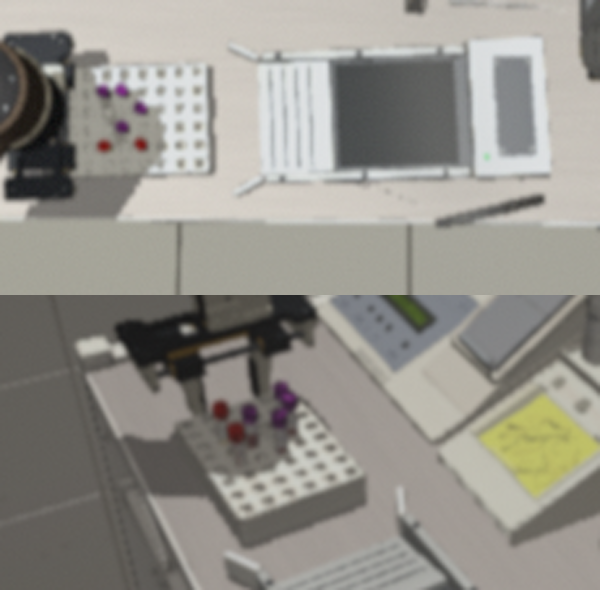

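play_rows(series=[0,0.004,0,0,0,0.004,0,0,0,0.004,0,0,0,0.004,0,0,0,0.004,0,0])

```text
time_s: 10.65
tcp_pos: [0.4723, 0.3689, 0.0256]
eef_rot: [-121.9, 90.0, 60.6]
contact_force: [0.6, 4.5, 2.9]
gripper_width: 0.057
```

play_rows(series=[0,0.004,0,0,0,0.004,0,0,0,0.004,0,0,0,0.004,0,0,0,0.004,0,0])

```text
time_s: 11.07
tcp_pos: [0.4732, 0.3488, 0.0256]
eef_rot: [-135.5, 90.0, 47.0]
contact_force: [0.7, 4.3, 3.5]
gripper_width: 0.0573
```

play_rows(series=[0,0.004,0,0,0,0.004,0,0,0,0.004,0,0,0,0.003,0,0,0,0,0,0])

```text
time_s: 11.48
tcp_pos: [0.4736, 0.3331, 0.0254]
eef_rot: [51.3, 89.9, -126.2]
contact_force: [-0.4, 1.9, 0.1]
gripper_width: 0.0571
```

```bash
python3 look.py 6;python3 - <<'E'
from h import *
from plant import get_state
print(inl(get_state()['tcp_pos']))
i,K,T=cam("top6.npz");a=i[190:265,225:325];cv2.imwrite("pics/z6.png",cv2.resize(a,None,fx=8,fy=8,interpolation=cv2.INTER_CUBIC))
E
```

```text
11.5833 [0.47334054 0.333116   0.02508883] -177.50612251253463 [1.30642708 0.38696843 1.08034316] [ 54.5  23.5 -25.   -0.  -41.6 -52. ]
[-283.4    0.6]
```

View pics/z6.png

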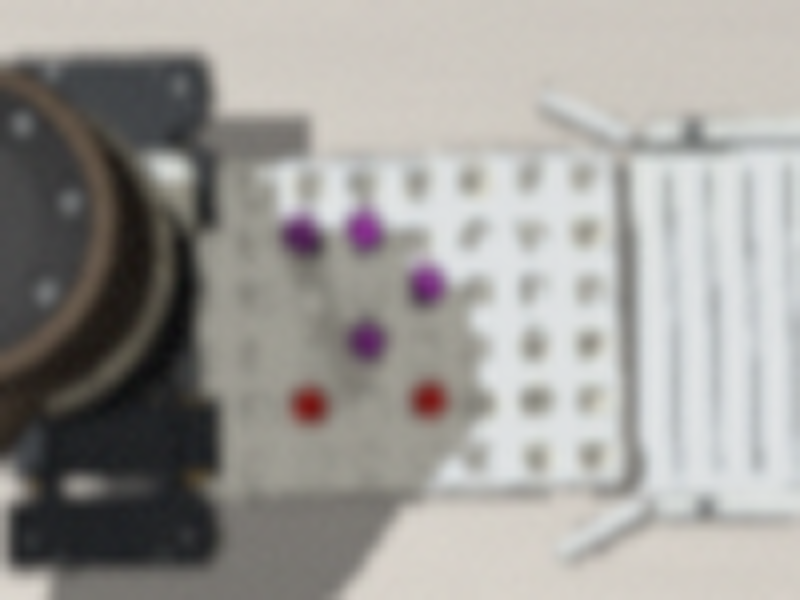

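play_rows(series=[0,0.003,0,0,0,0.003,0,0,0,0.003,0,0,0,0.003,0,0,0,0.003,0,0])

```text
time_s: 12.0
tcp_pos: [0.4741, 0.3185, 0.0252]
eef_rot: [39.7, 89.9, -137.8]
contact_force: [0.0, 1.5, -1.6]
gripper_width: 0.0571
```

play_rows(series=[0,0.003,0,0,0,0.003,0,0,0,0.003,0,0,0,0.003,0,0,0,0.003,0,0])

```text
time_s: 12.42
tcp_pos: [0.475, 0.3039, 0.0255]
eef_rot: [15.9, 90.0, -161.6]
contact_force: [-0.6, 2.8, -1.9]
gripper_width: 0.057
```

play_rows(series=[0,0.003,0,0,0,0.003,0,0,0,0.003,0,0,0,0.003,0,0,0,0.003,0,0])

```text
time_s: 12.83
tcp_pos: [0.4758, 0.2889, 0.0256]
eef_rot: [-27.1, 90.0, 155.4]
contact_force: [-2.5, 2.3, -1.1]
gripper_width: 0.0566
```

play_rows(series=[0,0.003,0,0,0,0.003,0,0,0,0.003,0,0,0,0.003,0,0,0,0.003,0,0])

```text
time_s: 13.25
tcp_pos: [0.4765, 0.2739, 0.0256]
eef_rot: [38.4, 90.0, -139.1]
contact_force: [-1.6, 1.7, -2.3]
gripper_width: 0.0571
```

```bash
cat > l2.py <<'E'
import subprocess,sys
from h import *
from plant import get_state,capture
i=sys.argv[1];ims=[]
for n,cr in(("top",(225,190,200,88)),("scene",(150,140,230,160))):
    c=capture(n);x,y,w,h=cr;np.savez(f"{n}{i}.npz",**c)
    ims.append(cv2.resize(c["img"][y:y+h,x:x+w],(600 if n=="top" else 480,264 if n=="top" else 334),interpolation=cv2.INTER_CUBIC))
ims[1]=cv2.copyMakeBorder(ims[1],0,0,0,120,cv2.BORDER_CONSTANT)
cv2.imwrite(f"pics/a{i}.png",np.vstack(ims))
s=get_state();print(s["time_s"],inl(s["tcp_pos"]),s["tcp_pos"].round(4),(s["eef_rot"][2]-s["eef_rot"][0])%360,s["contact_force"])
E
python3 l2.py 7
```

```text
13.35 [-223.8    1.2] [0.4765 0.2736 0.0257] 182.51120252646254 [ 0.14628292  1.22796665 -0.54412038]
```

View pics/a7.png

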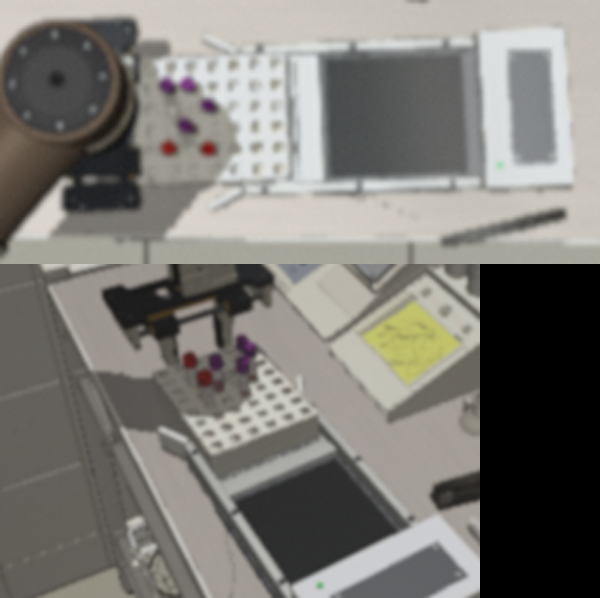

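play_rows(series=[0,0.003,0,0,0,0.003,0,0,0,0.003,0,0,0,0.003,0,0,0,0.003,0,0])

```text
time_s: 13.77
tcp_pos: [0.4772, 0.2592, 0.0257]
eef_rot: [-137.2, 90.0, 45.3]
contact_force: [-0.4, 3.0, -0.6]
gripper_width: 0.057
```

play_rows(series=[0,0.003,0,0,0,0.003,0,0,0,0.003,0,0,0,0.003,0,0,0,0.003,0,0])

```text
time_s: 14.18
tcp_pos: [0.4778, 0.2439, 0.0256]
eef_rot: [135.0, 90.0, -42.4]
contact_force: [0.4, 2.2, -0.3]
gripper_width: 0.0571
```

play_rows(series=[0,0.003,0,0,0,0.003,0,0,0,0.003,0,0,0,0.003,0,0,0,0.003,0,0])

```text
time_s: 14.6
tcp_pos: [0.4785, 0.229, 0.0256]
eef_rot: [147.8, 90.0, -29.7]
contact_force: [-1.2, 3.2, 0.8]
gripper_width: 0.0572
```

play_rows(series=[0,0.003,0,0,0,0.003,0,0,0,0.003,0,0,0,0.003,0,0,0,0.003,0,0])

```text
time_s: 15.02
tcp_pos: [0.4791, 0.214, 0.0255]
eef_rot: [42.3, 90.0, -135.1]
contact_force: [0.2, 2.5, -0.4]
gripper_width: 0.0572
```

```bash
python3 l2.py 8
```

```text
15.1167 [-163.7    1. ] [0.479  0.2136 0.0255] 182.5054996753718 [0.54344857 0.00985769 0.08849592]
```

View pics/a8.png

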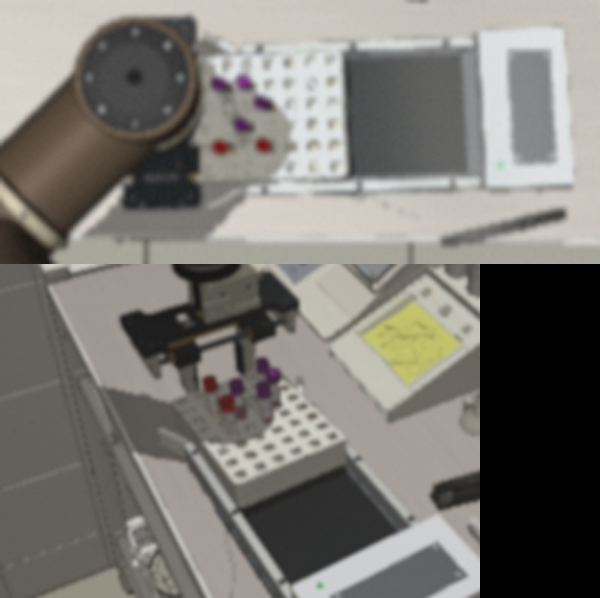

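play_rows(series=[0,0.003,0,0,0,0.003,0,0,0,0.003,0,0,0,0.003,0,0,0,0.003,0,0])

```text
time_s: 15.53
tcp_pos: [0.4797, 0.199, 0.0255]
eef_rot: [21.0, 90.0, -156.4]
contact_force: [-1.0, 2.0, -0.3]
gripper_width: 0.0568
```

play_rows(series=[0,0.003,0,0,0,0.003,0,0,0,0.003,0,0,0,0.003,0,0,0,0.003,0,0])

```text
time_s: 15.95
tcp_pos: [0.4804, 0.184, 0.0255]
eef_rot: [10.3, 90.0, -167.2]
contact_force: [0.2, 3.3, -0.1]
gripper_width: 0.0568
```

play_rows(series=[0,0.003,0,0,0,0.003,0,0,0,0.003,0,0,0,0.003,0,0,0,0.003,0,0])

```text
time_s: 16.37
tcp_pos: [0.4811, 0.1692, 0.0256]
eef_rot: [-124.5, 90.0, 58.0]
contact_force: [-1.5, 3.7, -0.4]
gripper_width: 0.057
```

play_rows(series=[0,0.002,0,0,0,0.002,0,0,0,0.002,0,0,0,0.002,0,0,0,0.002,0,0])

```text
time_s: 16.78
tcp_pos: [0.4816, 0.1593, 0.0256]
eef_rot: [-132.1, 90.0, 50.5]
contact_force: [-0.8, 5.0, 0.4]
gripper_width: 0.0569
```

```bash
python3 l2.py 9
```

```text
16.8833 [-109.1    1.2] [0.4815 0.159  0.0256] 182.51449851385922 [-0.61822898  2.54645097  0.22470593]
```

View pics/a9.png

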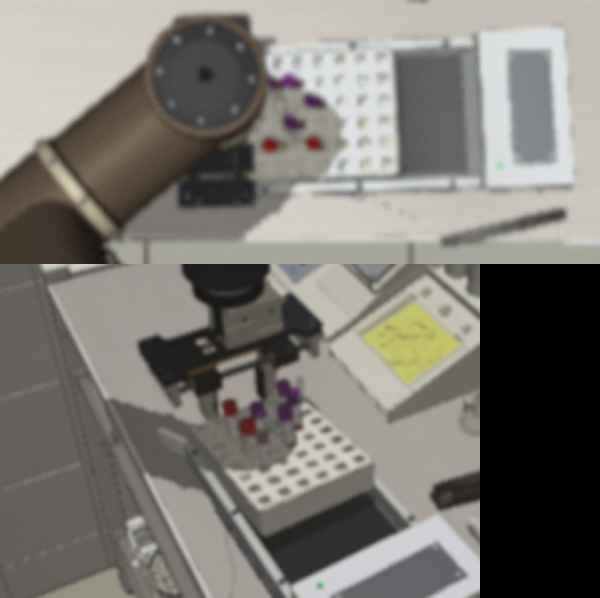

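Nose-up over the lip, tubes standing. Slowly on through the tipping.

play_rows(series=[0,0.002,0,0,0,0.002,0,0,0,0.002,0,0,0,0.002,0,0,0,0.002,0,0])

```text
time_s: 17.3
tcp_pos: [0.4822, 0.1497, 0.0257]
eef_rot: [-135.0, 90.0, 47.5]
contact_force: [-2.5, 6.4, 2.3]
gripper_width: 0.0569
```

play_rows(series=[0,0.002,0,0,0,0.002,0,0,0,0.002,0,0,0,0.002,0,0,0,0.002,0,0])

```text
time_s: 17.72
tcp_pos: [0.4831, 0.1428, 0.0268]
eef_rot: [-120.4, 89.7, 62.1]
contact_force: [-13.1, 21.9, 13.8]
gripper_width: 0.0571
```

play_rows(series=[0,0.002,0,0,0,0.002,0,0,0,0.002,0,0,0,0.002,0,0,0,0.002,0,0])

```text
time_s: 18.13
tcp_pos: [0.4846, 0.1345, 0.0276]
eef_rot: [-127.7, 89.5, 54.9]
contact_force: [-21.2, 33.9, 21.8]
gripper_width: 0.057
```

```bash
python3 l2.py 10
```

```text
18.2333 [-83.9   3.3] [0.4847 0.134  0.0276] 182.58669580398833 [-13.29116882  25.52042884  15.68525293]
```

View pics/a10.png

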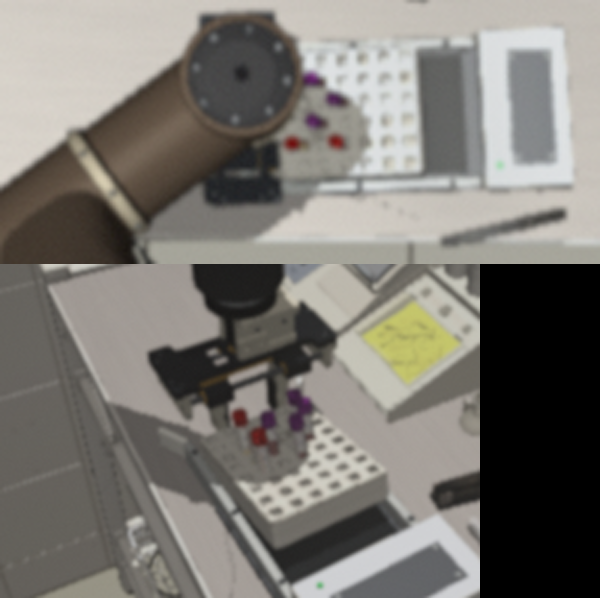

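play_rows(series=[0,-0.003,0,0,0,-0.003,0,0,0,-0.003,0,0,0,-0.003,0,0,0,0,0,0])

```text
time_s: 18.65
tcp_pos: [0.4821, 0.1411, 0.0252]
eef_rot: [45.8, 89.9, -131.7]
contact_force: [0.7, -0.7, 0.9]
gripper_width: 0.0567
```

```bash
python3 l2.py 11; python3 - <<'E'
from h import *
a=np.load("scene11.npz")["img"][190:330,210:350];b=np.load("top11.npz")["img"][195:265,290:430]
cv2.imwrite("pics/z11.png",np.vstack([cv2.resize(a,None,fx=4,fy=4,interpolation=3)[:420],cv2.resize(b,None,fx=4,fy=4,interpolation=3)][:1]))
from plant import capture
c=capture("wrist");cv2.imwrite("pics/w11.png",c["img"])
E
```

```text
18.75 [-91.   1.] [0.482  0.141  0.0252] 182.5134744052136 [-0.62086885  0.39171616  0.47862819]
```

View pics/a11.png

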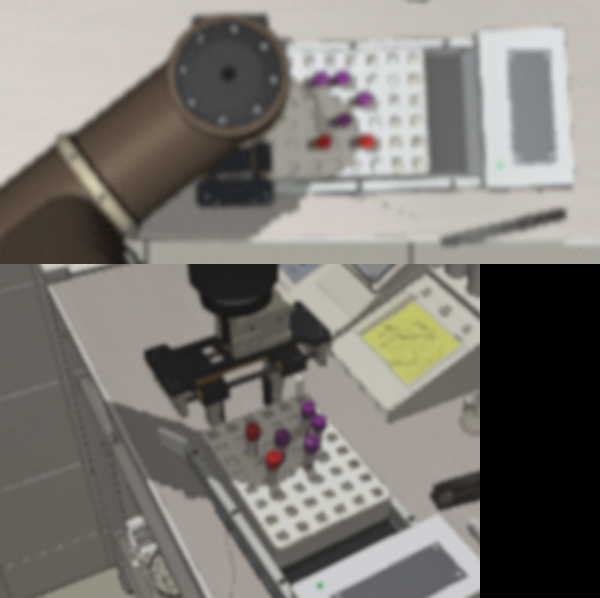

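View pics/z11.png

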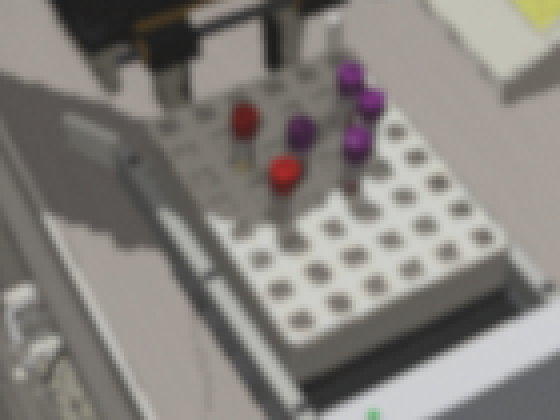

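View pics/w11.png

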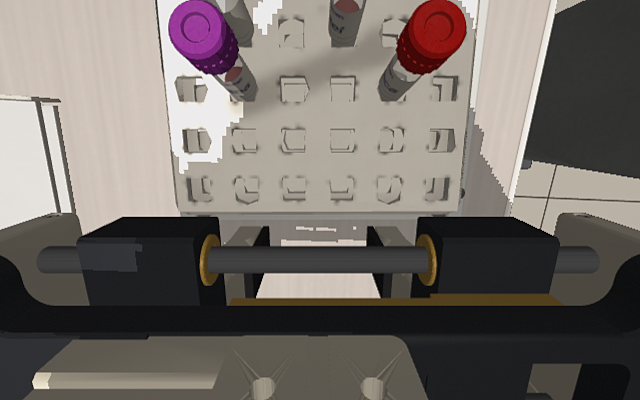

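play_rows(series=[-0.006,0,0,0,0,0.003,0,0,0,0.003,0,0,0,0.003,0,0,0,0.003,0,0])

```text
time_s: 19.22
tcp_pos: [0.4828, 0.1289, 0.0316]
eef_rot: [-89.6, 90.0, 92.9]
contact_force: [-0.6, -1.3, -0.2]
gripper_width: 0.0568
```

play_rows(series=[0,0.003,0,0,0,0.003,0,0,0,0.003,0,0,0,0.003,0,0,0,0.003,0,0])

```text
time_s: 19.63
tcp_pos: [0.4835, 0.1142, 0.0315]
eef_rot: [-107.3, 90.0, 75.2]
contact_force: [-0.7, 1.1, -1.5]
gripper_width: 0.0572
```

play_rows(series=[0,0.003,0,0,0,0.003,0,0,0,0.003,0,0,0,0.003,0,0,0,0.003,0,0])

```text
time_s: 20.05
tcp_pos: [0.4841, 0.0991, 0.0315]
eef_rot: [1.7, 90.0, -175.7]
contact_force: [0.6, 1.6, -0.3]
gripper_width: 0.0568
```

```bash
python3 l2.py 12
```

```text
20.15 [-48.9   1.2] [0.4841 0.0989 0.0316] 182.5041335710555 [-0.81694826 -0.23556786  0.13118125]
```

View pics/a12.png

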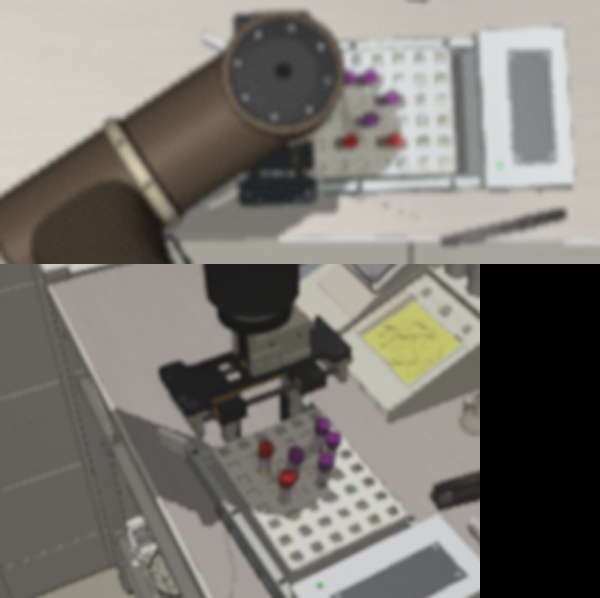

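play_rows(series=[0,0.003,0,0,0,0.003,0,0,0,0.003,0,0,0,0.003,0,0,0,0.003,0,0])

```text
time_s: 20.57
tcp_pos: [0.4848, 0.0842, 0.0315]
eef_rot: [-34.1, 90.0, 148.4]
contact_force: [0.6, 1.4, -1.9]
gripper_width: 0.0568
```

play_rows(series=[0,0.003,0,0,0,0.003,0,0,0,0.003,0,0,0,0.003,0,0,0,0.003,0,0])

```text
time_s: 20.98
tcp_pos: [0.4855, 0.0692, 0.0316]
eef_rot: [147.7, 90.0, -29.8]
contact_force: [0.1, 1.0, -0.3]
gripper_width: 0.0566
```

play_rows(series=[0,0.002,0,0,0,0.002,0,0,0,0.002,0,0,0,0.002,0,0,0,0.002,0,0])

```text
time_s: 21.4
tcp_pos: [0.4859, 0.0593, 0.0316]
eef_rot: [-44.3, 90.0, 138.2]
contact_force: [-0.2, 1.8, -1.3]
gripper_width: 0.0568
```

```bash
python3 l2.py 13
```

```text
21.5 [-9.1  1.2] [0.4858 0.0591 0.0316] 182.51306793488698 [ 0.35561413 -1.16116358  0.21491089]
```

View pics/a13.png

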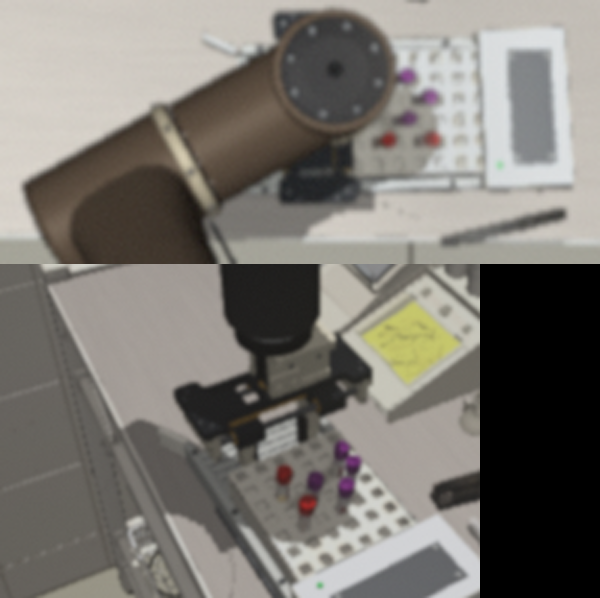

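play_rows(series=[0,0.002,0,0,0,0.002,0,0,0,0.002,0,0,0,0.0015,0,0,0,0.001,0,0])

```text
time_s: 21.92
tcp_pos: [0.4863, 0.0508, 0.0316]
eef_rot: [-147.6, 90.0, 35.0]
contact_force: [0.7, 1.7, -1.6]
gripper_width: 0.0571
```

play_rows(series=[0,0.0006,0,0,0,0.0006,0,0,0,0.0006,0,0,0,0.0006,0,0,0,0.0006,0,0])

```text
time_s: 22.33
tcp_pos: [0.4864, 0.048, 0.0316]
eef_rot: [-131.7, 90.0, 50.8]
contact_force: [-0.9, 1.8, 0.1]
gripper_width: 0.0566
```

play_rows(series=[0,0.0005,0,0,0,0.0005,0,0,0,0.0005,0,0,0,0.0005,0,0,0,0.0005,0,0])

```text
time_s: 22.75
tcp_pos: [0.4866, 0.0455, 0.0316]
eef_rot: [-140.5, 90.0, 42.0]
contact_force: [0.0, 2.3, -0.3]
gripper_width: 0.0572
```

```bash
python3 l2.py 14; python3 - <<'E'
from plant import capture
import cv2
c=capture("wrist");cv2.imwrite("pics/w14.png",c["img"])
E
```

```text
22.85 [4.7 1.3] [0.4865 0.0454 0.0316] 182.52115591017423 [-0.03805689  1.93578634 -0.73460644]
```

View pics/a14.png

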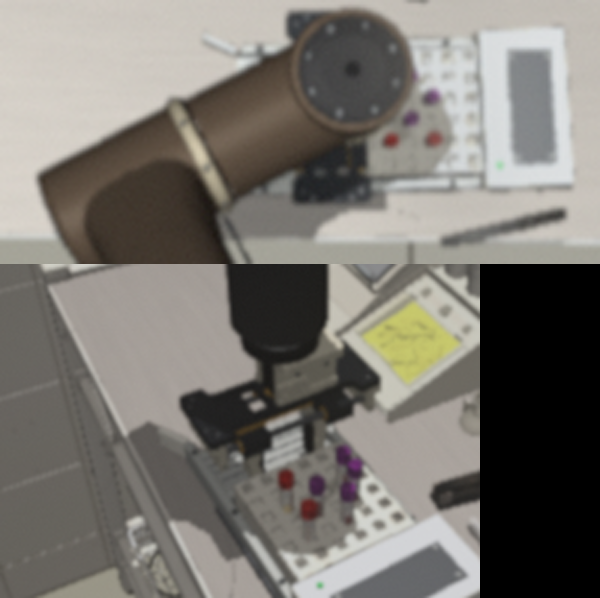

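View pics/w14.png

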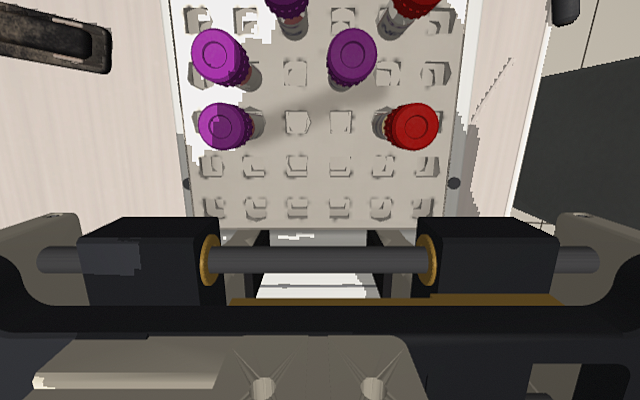

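All tubes stand; the rack is in the bed and pushes at about 2 N. Feeling on for the stop.

play_rows(series=[0,0.0005,0,0,0,0.0005,0,0,0,0.0005,0,0,0,0.0005,0,0,0,0.0005,0,0])

```text
time_s: 23.32
tcp_pos: [0.4866, 0.043, 0.0315]
eef_rot: [-105.4, 90.0, 77.2]
contact_force: [0.2, 2.3, -0.4]
gripper_width: 0.0568
```

play_rows(series=[0,0.0005,0,0,0,0.0005,0,0,0,0.0005,0,0,0,0.0005,0,0,0,0.0005,0,0])

```text
time_s: 23.73
tcp_pos: [0.4868, 0.0404, 0.0316]
eef_rot: [-130.0, 90.0, 52.5]
contact_force: [0.2, 3.5, -0.4]
gripper_width: 0.057
```

play_rows(series=[0,0.0005,0,0,0,0.0005,0,0,0,0.0005,0,0,0,0.0005,0,0,0,0.0005,0,0])

```text
time_s: 24.15
tcp_pos: [0.4869, 0.0379, 0.0316]
eef_rot: [-117.7, 90.0, 64.8]
contact_force: [0.5, 2.7, 0.2]
gripper_width: 0.0571
```

play_rows(series=[0,0.0004,0,0,0,0.0004,0,0,0,0.0004,0,0,0,0.0004,0,0,0,0.0004,0,0])

```text
time_s: 24.57
tcp_pos: [0.487, 0.036, 0.0316]
eef_rot: [-166.2, 90.0, 16.3]
contact_force: [-0.6, 2.6, -0.0]
gripper_width: 0.057
```

play_rows(series=[0,0.0003,0,0,0,0.0003,0,0,0,0.0003,0,0,0,0.0003,0,0,0,0.0003,0,0])

```text
time_s: 24.98
tcp_pos: [0.487, 0.0345, 0.0316]
eef_rot: [-143.5, 90.0, 39.0]
contact_force: [-0.9, 2.1, 0.4]
gripper_width: 0.0567
```

play_rows(series=[0,0.0005,0,0,0,0.0005,0,0,0,0.0005,0,0,0,0.0005,0,0,0,0.0005,0,0])

```text
time_s: 25.4
tcp_pos: [0.4871, 0.032, 0.0316]
eef_rot: [-148.5, 90.0, 34.1]
contact_force: [0.6, 2.5, 0.2]
gripper_width: 0.0569
```

play_rows(series=[0,0.0005,0,0,0,0.0005,0,0,0,0.0005,0,0,0,0.0005,0,0,0,0.0005,0,0])

```text
time_s: 25.82
tcp_pos: [0.4873, 0.0298, 0.0316]
eef_rot: [-120.1, 90.0, 62.4]
contact_force: [-1.5, 6.2, 0.5]
gripper_width: 0.0571
```

play_rows(series=[0,0.0003,0,0,0,0.0003,0,0,0,0.0003,0,0,0,0,0,0,0,0,0,0])

```text
time_s: 26.23
tcp_pos: [0.4874, 0.0293, 0.0316]
eef_rot: [-117.5, 89.9, 65.1]
contact_force: [-1.8, 7.9, 0.3]
gripper_width: 0.057
```

play_rows(series=[0,0.0003,0,0,0,0.0003,0,0,0,0,0,0,0,0,0,0,0,0,0,0])

```text
time_s: 26.65
tcp_pos: [0.4875, 0.0289, 0.0316]
eef_rot: [-118.0, 89.9, 64.5]
contact_force: [-1.9, 9.0, 0.4]
gripper_width: 0.057
```

```bash
python3 - <<'E'
from plant import get_state,capture
import cv2,numpy as np
s=get_state();print(s["contact_force"],s["tcp_pos"])
c=capture("wrist");cv2.imwrite("pics/w15.png",c["img"])
E
python3 l2.py 15
```

```text
[-1.89952764  9.02274117  0.38379005] [0.48747004 0.02891086 0.0315868 ]
26.8 [21.2  1.6] [0.4875 0.0289 0.0316] 182.51117019034632 [-1.36778363  9.45190347  0.21197169]
```

View pics/w15.png

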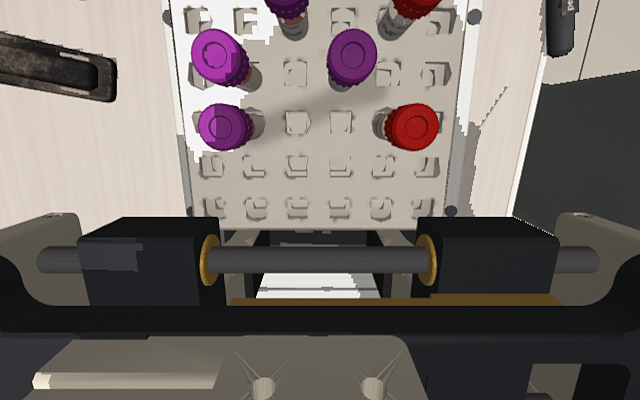

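View pics/a15.png

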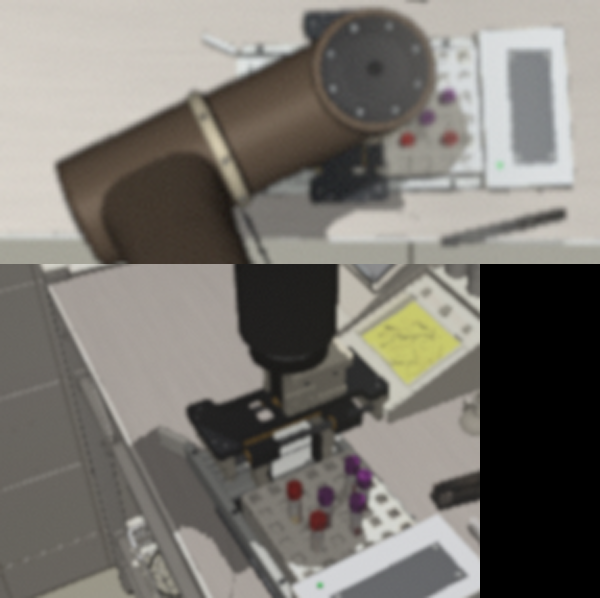

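play_rows(series=[0,-0.001,0,0,0,-0.002,0,0,0,-0.004,0,0,0,-0.01,0,0,0,-0.015,0,0])

```text
time_s: 27.22
tcp_pos: [0.4855, 0.0598, 0.0314]
eef_rot: [39.0, 89.9, -138.6]
contact_force: [-0.6, -0.7, -0.3]
gripper_width: 0.0569
```

play_rows(series=[-0.01,-0.01,0,0,-0.04,0,0,0,-0.04,0,0,0,-0.04,0,0,0,-0.04,0,0,0])

```text
time_s: 27.63
tcp_pos: [0.4848, 0.0701, 0.2035]
eef_rot: [49.0, 90.0, -128.5]
contact_force: [1.5, 1.1, -1.5]
gripper_width: 0.0566
```

play_rows(series=[0,-0.04,0,0,0,-0.04,0,0,0,-0.04,0,0,0,-0.04,0,0,0,-0.04,0,0])

```text
time_s: 28.05
tcp_pos: [0.4759, 0.2718, 0.2019]
eef_rot: [-171.0, 90.0, 11.5]
contact_force: [0.4, -0.6, -0.0]
gripper_width: 0.0567
```

play_rows(series=[0,-0.03,0,0,0,0,0,0,0,0,0,0,0,0,0,0,0,0,0,0])

```text
time_s: 28.47
tcp_pos: [0.4751, 0.299, 0.2015]
eef_rot: [53.0, 90.0, -124.5]
contact_force: [0.2, -0.3, 0.1]
gripper_width: 0.0567
```

```bash
python3 l2.py 16; python3 - <<'E'
from h import *
b=np.load("top16.npz")["img"][190:260,290:420]
cv2.imwrite("pics/z16.png",cv2.resize(b,None,fx=6,fy=6,interpolation=3))
E
```

```text
28.5667 [-248.9    1.2] [0.4754 0.2988 0.2018] 182.44820266642824 [ 0.38537152 -0.92362283 -0.45858783]
```

View pics/a16.png

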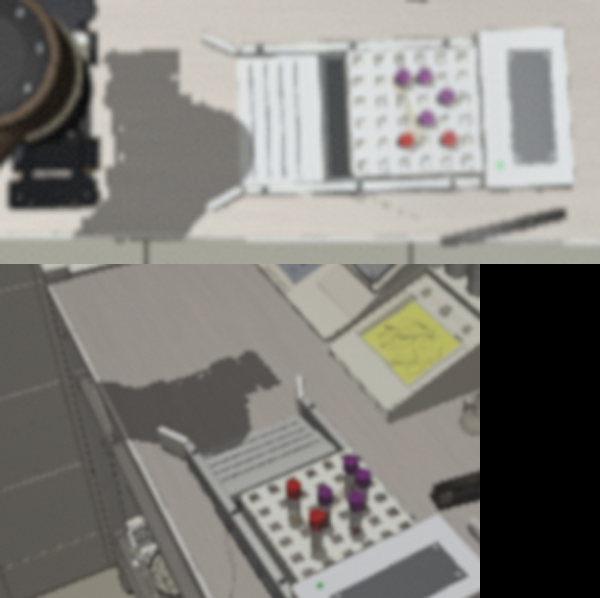

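View pics/z16.png

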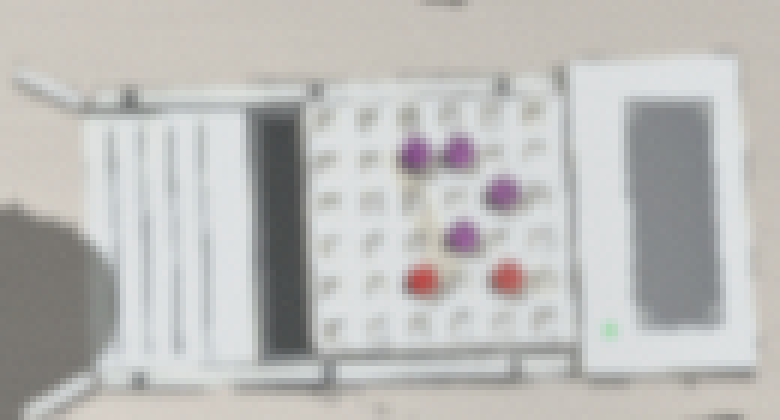

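```bash
python3 - <<'E'
from h import *
_,K,T=cam("top16.npz")
for p in[(305,100),(315,352)]: print(inl(ray(K,T,((p[0]+.5)/6+289.5,(p[1]+.5)/6+189.5),.044)))
from plant import close_job
close_job()
E
```

```text
[32.2 67.5]
[ 32.1 -66.3]
the job is handed in; nothing more can be done
```

The rack is loaded: it lies flat and square in the bed, pressed home against the stop, with all six tubes standing. I handed the job in at about 28.6 s with the arm clear of everything.

- **Pushing:** I squared and centred the rack by pushing its near side wall with both fingertips. I then pushed its rear wall up the ramp and over the lip.
- **At the lip:** the fingertip grip hindered the tipping, and the wrist force reached about 34 N along the push, or about 46 N in all. That is more than the 25 N you mentioned but below the 120 N limit. I backed off about 12 mm, and the rack tipped level by itself.
- **Feeling the stop:** sliding in the bed took 2 to 3 N. The force then rose steadily to 6, 8 and about 9.5 N, and I stopped there. That puts about 7 N on the stop.
- **Last checks:** the final pictures show the rear edge level and square at x of about 32 mm in the loader frame. The fingertip position gave about 31 mm, so the rack's origin is at roughly x = 122 mm, inside the 105 to 141 mm range.
- **Bystanders:** the marker had not moved in the last views. I did not check the tape roll and adapter in the final pictures, but the arm never went near them.

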